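# Hold the frosted-sided reference cell in the light gauge

## Robot

A 6-joint arm with a two-finger parallel gripper is mounted at the origin on the work surface. World frame = base frame: x ahead of the robot, y to its left, z up, the work surface at z = 0. Lengths are in m, angles in rad, forces in N, time in s.
With the tool pointing down it reaches from about 0.425 to 0.925 m from the base axis. Payload 12.5 kg.
Tool frame: the origin (TCP) lies at the very end of the fingers, on their centre line; the grasp point (between the pads) lies 19 mm behind it (bot.grasp_offset is the distance from the TCP to the grasp point, in m); z points along the fingers, y is the line along which they close (so a half turn about z gives the same grasp; the last joint's range is limited). The gripper opens to 85 mm and grips with 20 to 120 N. Pads are 22 mm wide; open, the fingers measure 114 mm over their backs; the gripper's body (76 mm by 85 mm) begins 54 mm behind the grasp point. The pads swing forward as they close: fully open they stand 13 mm farther back than shut.
Start: joints at [-1.275, 0.491, 1.559, -0, 1.092, -0.106], TCP at [0.244, -0.575, 0.231] pointing down, gripper open.
Joint ranges: [-3.1, 3.1], [-0.84, 2.19], [0.05, 2.79], [-1.13, 4.28], [0.06, 2.93], [-2.69, 2.69]. Speed limits (rad/s): [2.22, 2.22, 2.79, 3.14, 3.14, 3.14].

## Interface

Orientations are given as a rotation vector (axis times angle).
In Python, from plant import bot gives the robot as it stands. The module is installed in compiled form; this text tells all that it offers.
- The arm moves only by the tool arm_command, never from a script. Its argument "plan" is a list of rows, each a list of 3 entries, a list of its own where there are three numbers: the turn, a rotation vector about the tool's x, y, z each as a share of 180 degrees, from -1 to 1, then the shift along the tool's x, y, z each as a share of 250 mm, from -1 to 1, then the opening, from 0 (shut) to 1 (fully open). In form: [[[rx, ry, rz], [tx, ty, tz], grip], ...]. A call has 1 to 20 rows; each row is the pose to reach, as a shift and turn from the pose commanded when the call began, along the tool's axes at that moment, turning the shorter way round; what a row does not reach only later rows make up. A row lasts 1/12 s, in which the tool goes at most 41.7 mm and 7.16 degrees, less where a joint would pass 70% of its speed; a pose out of reach is approached as far as the arm can. A call with a number of a shift or a turn outside -1 to 1 is refused whole. A call with a gripper value outside its range is refused whole. The fingers move at their own pace and stop on an object; "squeeze" is the grip in N (left out, the last holds). Time passes only in rows, so rows that repeat a pose let the fingers close. It gives the time, the measured TCP pose, the force, the opening and the grip force at its end, in the units of the state.
- bot.get_obs(): the state, without advancing time (a new reading comes with each control period).
- bot.camera(name): name is "scene" or "side" or "wrist"; returns a dict with "img" (384x512x3 uint8, red, green, blue), "range_z" (384x512 float32, m along the optical axis (not along the pixel's ray), 0 where there is no reading), "K" (3x3 intrinsics, pixels), "position" and "orientation" of the camera in the world. Camera axes: x right, y down, z forward; pixel columns grow to the right and rows downward; lengths in m; the calibration is good to about 2 mm. A picture is of the moment at which its call begins.
- bot.finish_job(): hands the job in; it is judged then, once.
The state is a dict: "time": time; "joint_positions": joint angles; "dq": joint speeds; "effort": joint torques, N m; "tool_pos": TCP position; "tool_rot": TCP orientation; "wrist_force": force on the tool from outside, world axes, zero at the start; "moment": the same for the moment, N m; "gripper_width": finger opening in m; "grasp_force": force on a finger pad.
Only numpy, scipy, OpenCV 4.12 (cv2) and the standard library are available. Lean on these libraries where they do the work, as an engineer would, in place of code of your own. Each camera call takes 0.05 s, during which the arm holds its last target. There are 200 camera calls.

## Task

First switch on the light gauge's lamp by pushing its toggle lever fully across. Then take the rectangular glass reference cell out of the rack by its two broad frosted faces only - the fingers must never touch its two narrow clear windows - and hold it upright in the light path, centred on the beam midway between lamp and receiver, windows squarely facing them and without bumping the gauge. Finish while holding it there still; leave the two vials standing in the rack.

Things in the scene. Friction and masses are not known exactly. Their poses are not given: they have to be found in the camera images.
- cell: Rectangular glass reference cell, upright in one of the rack's three pockets: 18 (x) by 30 (y) by 50 mm high, about 65 g. Origin: centre of its underside. The broad faces looking along +x and -x (24 mm wide) are frosted: grip these. The ends looking along +y and -y are clear windows, set in 1.5 mm from the frosted planes, so flat fingers on the frosted faces do not reach them.
- cell_mid (a point): The middle of the cell, on its axis 25 mm above its underside; axes as cell.
- cell_windows: The cell's two clear end windows (fixed to the cell); origin and axes as cell; their outer faces lie at y = +15 and -15 mm.
- rack: Fixed grey plastic block, 60 (x) by 180 (y) by 24 mm high, origin at the centre of its underside. Three identical pockets at y = -60, 0, +60 mm, each 20 (x) by 32 (y) mm, 14 mm deep: the cell's underside is 10 mm above the table, 36 mm of it stand out. The cell's axes are those of the rack.
- vial_tall: Round amber capped vial in another pocket, 17 mm diameter (cap 17.6 mm), 56 mm tall; origin at the centre of its underside. To be left in place.
- vial_short: Round amber capped vial in the remaining pocket, 17 mm diameter (cap 17.6 mm), 36 mm tall; origin at the centre of its underside. To be left in place.
- gauge: Open light gauge, fixed. Base plate 12 mm thick, x -135 to +45, y -100 to +100 mm. Two black blocks 60 (x) by 35 (y) mm, tops at 110 mm: lamp (centre y +77.5, fins on top to 115) and receiver (y -77.5); lens rings on their inner faces, 112 mm apart. Origin: on the table under the middle of the gap. The light path runs along its y, 78 mm above the table.
- beam_mid (a point): The middle of the light path, halfway between the two lenses, 78 mm above the table; axes as gauge (y along the beam).
- lamp_switch (a joint): Lamp's toggle lever: 0 (off) leans 0.5 rad to the gauge's -x, 1.0 rad (fully on) leans 0.5 to its +x; starts at 0 to 0.15. Pivot line along y at x -95, y +70, z 34 mm of the gauge, on a box 70 by 50 by 25 mm. Steel rod 10 mm thick, black ball of 26 mm diameter centred 50 mm from the pivot. About 1.5 N at the ball moves it; it stays where left.
- lamp_switch_tip (a point): Centre of the lever's ball; moves with the lever.
Not all that is in view belongs to the job. What is shaped like the cell but blue or green is not meant.

How it is judged:
On the way, in this order (a step that is already met when the one before it is completed fails the run):
1. the lamp's lever is pushed across to on, the cell still in the rack (value of joint lamp_switch above 0.85 rad and height (world z) of cell below 0.02 m), for 0.2 s.
2. the cell is lifted clear of the rack in the fingers (height (world z) of cell above 0.03 m and contact force between cell and the fingers above 0.5 N), for 0.2 s.
At the end, for the whole second after the job is handed in: The lever is on (above 0.85 rad) and the cell is held still in the fingers, touching nothing else: its middle within 6 mm of the beam sideways, 12 mm in height and 18 mm along the beam of the midpoint, upright within 8 degrees, its windows facing the lenses within 8 degrees (value of joint lamp_switch above 0.85 rad and x of cell_mid in the frame of beam_mid between -0.006 and 0.006 m and y of cell_mid in the frame of beam_mid between -0.018 and 0.018 m and z of cell_mid in the frame of beam_mid between -0.012 and 0.012 m and angle between cell's own z axis and vertical below 0.14 rad and angle between the y axis of cell and the y axis of gauge, either way round below 0.14 rad and linear speed of cell below 0.03 m/s and contact force between cell and the fingers above 0.5 N and contact force between cell and gauge below 0.2 N and contact force between cell and rack below 0.2 N); the arm keeps its last pose, push and grip.
It fails at once if the robot touches the clear windows (contact force between cell_windows and the fingers above 0.3 N or contact force between cell_windows and the arm above 0.3 N).
It fails at once if the cell bumps the gauge (contact force between cell and gauge above 1 N).
It fails at once if a vial is tipped or taken out of its pocket (angle between any of vial_tall, vial_short's own z axis and vertical above 0.5 rad or distance of any of vial_tall, vial_short from where it was at the start of the episode above 0.02 m).
It also fails if it takes over 48 s, if anything falls off the work surface, if the arm or the gripper's body presses on something with over 40 N, if the wrist force passes 120 N, or if a joint passes its speed limit or range.

## Working session

There is one attempt and no reset: what is moved stays moved. The work goes in short steps, Python scripts to look and compute and a tool call to move; the robot and the scene stay as the last step left them, time stands still between calls to the robot, and variables do not carry over. Pictures are saved under pics/ and viewed, at most 10 in all, crops included, and the job is handed in when it is done.

Besides the shell and the picture viewer there is one more tool, called after "Call:" by a JSON object that holds its "name" and its "arguments", one argument or row to a line. arm_command: Moves the arm, as the interface text tells. Its arguments: {"type":"object","properties":{"plan":{"type":"array","items":{"type":"array"}},"squeeze":{"type":"number"}},"required":["plan"]}

```bash
mkdir -p pics; cat > h.py <<'E'
import numpy as np, cv2
from scipy.spatial.transform import Rotation as R
from plant import bot
def cam(n):
    c=bot.camera(n); o=np.array(c["orientation"])
    Rm=o if o.shape==(3,3) else (R.from_rotvec(o).as_matrix() if o.size==3 else R.from_quat(o).as_matrix())
    z=c["range_z"]; K=c["K"]; v,u=np.mgrid[:384,:512]
    P=np.stack([(u-K[0,2])/K[0,0]*z,(v-K[1,2])/K[1,1]*z,z],-1)@Rm.T+np.array(c["position"])
    P[z==0]=np.nan
    return c["img"],P,c
E
python3 - <<'E'
from h import *
for n in["scene","side"]:
    im,P,c=cam(n); cv2.imwrite(f"pics/{n}0.png",cv2.resize(im[...,::-1],(800,600))); np.savez(f"{n}0.npz",im=im,P=P)
    print(n,c["position"],c["orientation"],c["K"][0])
o=bot.get_obs();print(o)
E
```

```text
scene [ 0.89427861 -0.5369311   0.96936816] [-2.40648377 -0.81091152  0.23925286] [410.75163583   0.         251.78049384]
side [ 0.4147864  -0.92824495  0.71978442] [-2.15995916  0.16552673 -0.07160886] [436.60274453   0.         255.11648985]
{'time': 0.1, 'joint_positions': array([-1.27458737e+00,  4.91491651e-01,  1.55941676e+00, -2.90619292e-05,
        1.09168002e+00, -1.05618262e-01]), 'dq': array([-0.00081705,  0.00057838, -0.00155555,  0.00222452, -0.00020573,
       -0.00069066]), 'effort': array([ 2.95044039e-03, -6.19444370e+01, -2.62027019e+01, -1.07243463e-04,
        2.93049867e-03,  1.34193226e-05]), 'tool_pos': array([ 0.24438126, -0.57501578,  0.23078118]), 'tool_rot': array([-3.07742533e+00, -6.26774132e-01,  1.89088731e-04]), 'wrist_force': array([-0.02531258,  0.49498783, -0.62050868]), 'moment': array([ 0.04486379, -0.0753547 ,  0.01247415]), 'grasp_force': 0.0, 'gripper_width': 0.08552552033515541}
```

View pics/scene0.png

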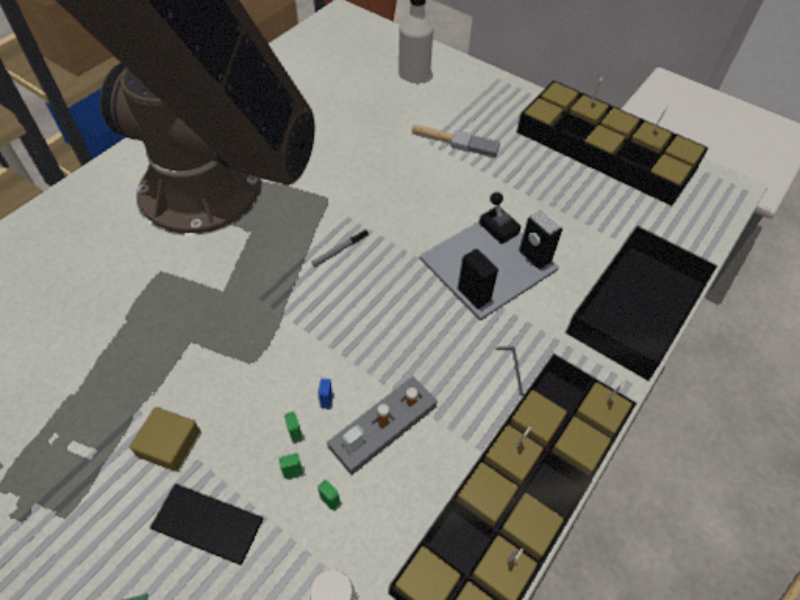

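View pics/side0.png

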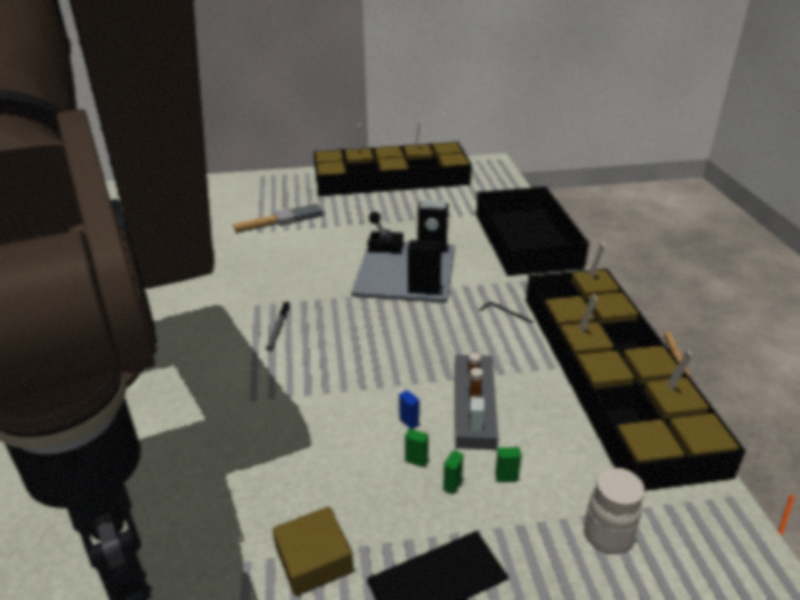

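The scene view (800x600) shows the gauge plate around (490,265), lever ball at (497,198), lamp with fins at (540,235), receiver at (478,275). The rack is at (382,423), with the clear cell in its near end pocket (352,437) and vials at (383,412) and (411,395).

```bash
python3 - <<'E'
from h import *
d=np.load("scene0.npz");P=d["P"];im=d["im"].astype(int)
def box(x0,y0,x1,y1):
    s=1.5625; sl=np.s_[int(y0/s):int(y1/s),int(x0/s):int(x1/s)]
    return P[sl].reshape(-1,3),im[sl].reshape(-1,3)
def rect(p,t):
    r=cv2.minAreaRect((p[:,:2]*1000).astype(np.float32)); print(t,len(p),r,'z',np.median(p[:,2]))
    print(cv2.boxPoints(r).round(1).tolist())
p,c=box(320,370,445,475)
print(np.nanpercentile(p[:,2],[1,10,30,50,70,90,99]))
m=(p[:,2]>.019)&(p[:,2]<.029); rect(p[m],"rack")
m=(p[:,2]>.035); q=p[m]; print("tall pts"); 
import scipy.cluster.hierarchy as H
l=H.fcluster(H.linkage(q,'single'),.012,'distance')
for k in set(l):
    a=q[l==k]; print(len(a),a.mean(0).round(4),a.min(0).round(4),a.max(0).round(4))
p,c=box(410,180,565,325)
m=(p[:,2]>.008)&(p[:,2]<.017)&(np.ptp(c,1)<45)&(c.mean(1)<175); rect(p[m],"plate")
m=(p[:,2]>.09); q=p[m]
l=H.fcluster(H.linkage(q,'single'),.02,'distance')
for k in set(l):
    a=q[l==k]; 
    if len(a)>8: rect(a,"blk"); print(a.max(0),a.min(0))
p,c=box(485,188,512,215); m=p[:,2]>.06;a=p[m];print("ball",len(a),a.mean(0),a.min(0),a.max(0))
f=lambda s:np.r_[2*s,np.ones((len(s),1))] 
E
```

```text
[-0.00296089 -0.00068213  0.0009178   0.00242922  0.02207568  0.02720203
  0.06318187]
rack 1313 ((601.6119384765625, -186.60057067871094), (181.2456817626953, 122.14091491699219), 77.52606201171875) z 0.02481751306270885
[[522.4000244140625, -261.8999938964844], [641.7000122070312, -288.29998779296875], [680.7999877929688, -111.30000305175781], [561.5999755859375, -84.9000015258789]]
tall pts
98 [ 0.5304 -0.2148  0.0488] [ 0.516  -0.2299  0.0353] [ 0.5416 -0.1978  0.054 ]
48 [ 0.6449 -0.1361  0.0452] [ 0.6354 -0.144   0.0356] [ 0.6523 -0.1259  0.0498]
146 [ 0.6208 -0.2538  0.0557] [ 0.607  -0.2684  0.0361] [ 0.6296 -0.2372  0.0644]
75 [ 0.6333 -0.1952  0.059 ] [ 0.6224 -0.2019  0.0354] [ 0.6394 -0.1844  0.071 ]
plate 1974 ((587.27783203125, 195.3907470703125), (202.4400177001953, 182.16680908203125), 73.9958267211914) z 0.012440013847112408
[[471.79998779296875, 123.19999694824219], [646.9000244140625, 73.0], [702.7000122070312, 267.6000061035156], [527.5999755859375, 317.79998779296875]]
blk 325 ((609.6917114257812, 108.95287322998047), (38.01105499267578, 60.48869705200195), 71.94
[... 313 characters left out ...]
, 61.419837951660156), 73.68297576904297) z 0.11003777523197011
[[617.4000244140625, 247.1999969482422], [676.2999877929688, 229.89999389648438], [686.5, 264.70001220703125], [627.5999755859375, 282.0]]
[0.68449073 0.27759335 0.11881169] [0.61924687 0.23161362 0.09016487]
blk 17 ((539.1784057617188, 282.06536865234375), (17.45563507080078, 12.870505332946777), 88.42974853515625) z 0.09163274149004208
[[532.5, 273.5], [545.4000244140625, 273.20001220703125], [545.9000244140625, 290.6000061035156], [533.0, 291.0]]
[0.54569183 0.29070448 0.09452337] [0.53264593 0.27332836 0.09013935]
ball 72 [0.54165272 0.2788344  0.08273739] [0.52761209 0.26870031 0.06038337] [0.55188871 0.29317003 0.09452337]
```

```bash
cat >> h.py <<'E'
def goto(p,yd,o=None,pos=None,rot=None):
    "row for TCP p, tool down, tool y at yaw yd deg"
    o=o or bot.get_obs(); T=R.from_rotvec(o["tool_rot"] if rot is None else rot); pos=o["tool_pos"] if pos is None else pos
    a=np.radians(yd); y=np.array([np.cos(a),np.sin(a),0]); z=np.array([0,0,-1.])
    G=R.from_matrix(np.c_[np.cross(y,z),y,z])
    print("row",((T.inv()*G).as_rotvec()/np.pi).round(4).tolist(),(T.inv().apply(np.array(p)-pos)/.25).round(4).tolist())
gx=np.array([np.cos(np.radians(-16)),np.sin(np.radians(-16)),0]); gy=np.array([-gx[1],gx[0],0]); G0=np.array([.6307,.1827,0])
def gl(x,y,z): return G0+gx*x+gy*y+np.array([0,0,z])
E
python3 - <<'E'
from h import *
for n in ["scene0","side0"]:
    d=np.load(n+".npz");P=d["P"].reshape(-1,3);c=d["im"].reshape(-1,3).astype(int)
    m=(abs(P[:,0]-.632)<.08)&(abs(P[:,1]+.195)<.125)&(np.ptp(c,1)<25)
    q=P[m&(P[:,2]>.019)&(P[:,2]<.029)]
    # keep points in main band
    a=np.array([.2,.98]);b=np.array([.98,-.2]); w=(q[:,:2]-[.633,-.195])@b; q=q[abs(w)<.036]
    r=cv2.minAreaRect((q[:,:2]*1000).astype(np.float32));print(n,len(q),r,np.median(q[:,2]))
    l=[]
    for t in np.arange(-.08,.081,.01):
        s=q[abs((q[:,:2]-[.633,-.195])@a-t)<.006]; u=(s[:,:2]-[.633,-.195])@b
        l.append((u.min()+u.max())/2*1000)
    print(np.polyfit(np.arange(-80,81,10),l,1),np.round(l,1))
    q=P[m&(P[:,2]>.052)&(P[:,2]<.066)&(abs(P[:,0]-.62)<.03)&(abs(P[:,1]+.253)<.03)]
    print("celltop",len(q),q.mean(0),cv2.minAreaRect((q[:,:2]*1000).astype(np.float32)))
print(gl(-165,70,200),gl(-165,70,65))
goto(gl(-165,70,230),-16)
E
```

```text
scene0 1275 ((630.8763427734375, -193.07435607910156), (181.2456817626953, 62.19718933105469), 77.52606201171875) 0.024850144668453034
[ 0.01473824 -2.15039786] [-3.  -3.7 -2.8 -2.8 -3.  -2.5 -2.3 -2.2 -2.1 -2.2 -2.2 -1.7 -1.3 -1.7
 -1.1 -1.5 -0.5]
celltop 107 [ 0.61948277 -0.25290814  0.06010486] ((618.4464111328125, -251.95040893554688), (31.262941360473633, 18.65654945373535), 73.06893157958984)
side0 1022 ((631.3346557617188, -192.3737335205078), (185.38345336914062, 58.66334915161133), 77.88719940185547) 0.02467041381212337
[ 0.01201767 -2.28791858] [-2.9 -3.5 -3.2 -2.7 -2.5 -3.1 -2.5 -2.2 -1.9 -2.9 -2.2 -1.8 -1.4 -1.3
 -2.  -1.6 -1.3]
celltop 96 [ 0.61713164 -0.25333646  0.05963734] ((618.004150390625, -249.9466552734375), (32.668609619140625, 15.454830169677734), 76.54320526123047)
[-138.68286492  112.95118243  200.        ] [-138.68286492  112.95118243   65.        ]
row [-0.0003, -0.0002, -0.2832] [-333.7635, -636.1893, -918.4721]
```

```bash
python3 - <<'E'
from h import *
goto(gl(-.165,.070,.23),-16)
print(gl(-.165,.07,.065))
E
```

```text
row [-0.0003, -0.0002, -0.2832] [2.2711, -2.8181, 0.0061]
[0.49138644 0.29546848 0.065     ]
```

Call:
{"name": "arm_command", "arguments": {
  "plan": [
    [[0,0,-0.283],[0.856,-0.45,0],0],
    [[0,0,-0.283],[0.856,-0.45,0],0],
    [[0,0,-0.283],[0.856,-0.45,0],0],
    [[0,0,-0.283],[0.856,-0.45,0],0],
    [[0,0,-0.283],[0.856,-0.45,0],0],
    [[0,0,-0.283],[0.856,-0.45,0],0],
    [[0,0,-0.283],[0.856,-0.45,0],0],
    [[0,0,-0.283],[0.856,-0.45,0],0],
    [[0,0,-0.283],[0.856,-0.45,0],0]
  ],
  "squeeze": 40
}}

```text
time: 0.85
tool_pos: [0.3974, -0.388, 0.2312]
tool_rot: [-2.511, -1.887, 0.0]
wrist_force: [-1.3, -0.8, 0.7]
gripper_width: -0.0003
grasp_force: 0.0
```

```bash
python3 - <<'E'
from h import *
o=bot.get_obs();print(o["time"],o["tool_pos"],o["joint_positions"],o["gripper_width"])
goto([.52,-.14,.23],-16); goto(gl(-.165,.070,.2),-16)
E
```

```text
0.85 [ 0.39743717 -0.3879835   0.23118391] [-8.92211116e-01  3.92404399e-01  1.73128203e+00 -2.05790623e-04
  1.01803051e+00 -6.10198304e-01] -0.0003384113452962247
row [-0.0001, 0.0, -0.0008] [1.0892, 0.195, 0.0046]
row [-0.0001, 0.0, -0.0008] [2.7304, -0.3995, 0.1246]
```

Call:
{"name": "arm_command", "arguments": {
  "plan": [
    [[0,0,0],[1,0.15,0],0],
    [[0,0,0],[1,0.15,0],0],
    [[0,0,0],[1,0.15,0],0],
    [[0,0,0],[1,0.15,0],0],
    [[0,0,0],[1,0.15,0],0],
    [[0,0,0],[1,0.15,0],0],
    [[0,0,0],[1,0.15,0],0]
  ]
}}

```text
time: 1.43
tool_pos: [0.5039, -0.1543, 0.2312]
tool_rot: [-2.511, -1.887, -0.001]
wrist_force: [-0.5, -0.0, 0.2]
gripper_width: -0.0004
grasp_force: 0.0
```

Call:
{"name": "arm_command", "arguments": {
  "plan": [
    [[0,0,0],[1,-0.1,0],0],
    [[0,0,0],[1,-0.1,0],0],
    [[0,0,0],[1,-0.1,0],0],
    [[0,0,0],[1,-0.1,0],0],
    [[0,0,0],[1,-0.1,0],0],
    [[0,0,0],[1,-0.1,0],0],
    [[0,0,0],[1,-0.1,0],0]
  ]
}}

```text
time: 2.02
tool_pos: [0.5484, 0.0933, 0.2311]
tool_rot: [-2.511, -1.887, -0.001]
wrist_force: [-0.4, -0.1, -0.5]
gripper_width: -0.0002
grasp_force: 0.0
```

Call:
{"name": "arm_command", "arguments": {
  "plan": [
    [[0,0,0],[0.73,-0.45,0.1],0],
    [[0,0,0],[0.73,-0.45,0.1],0],
    [[0,0,0],[0.73,-0.45,0.1],0],
    [[0,0,0],[0.73,-0.45,0.1],0],
    [[0,0,0],[0.73,-0.45,0.1],0],
    [[0,0,0],[0.73,-0.45,0.1],0],
    [[0,0,0],[0.73,-0.45,0.1],0]
  ]
}}

```text
time: 2.6
tool_pos: [0.4896, 0.2964, 0.2056]
tool_rot: [-2.511, -1.888, 0.002]
wrist_force: [0.5, -0.1, -1.1]
gripper_width: -0.0
grasp_force: 0.0
```

```bash
python3 - <<'E'
from h import *
o=bot.get_obs();print(o["time"],o["tool_pos"],o["joint_positions"],o["gripper_width"])
goto(gl(-.165,.070,.066),-16)
goto(gl(-.1,.070,.066),-16)
im,P,c=cam("scene"); cv2.imwrite("pics/s1.png",cv2.resize(im[90:230,230:400,::-1],None,fx=4,fy=4))
im,P,c=cam("wrist"); cv2.imwrite("pics/w1.png",im[...,::-1])
E
```

```text
2.6 [0.48961239 0.29643156 0.20558739] [ 4.29064930e-01  4.44440819e-01  1.72022875e+00 -1.29025308e-04
  9.77918216e-01  7.10164485e-01] -3.4572298693697836e-06
row [-0.0002, 0.0002, -0.0006] [-0.0013, 0.0083, 0.5583]
row [-0.0002, 0.0002, -0.0006] [-0.0009, 0.2683, 0.5582]
```

View pics/s1.png

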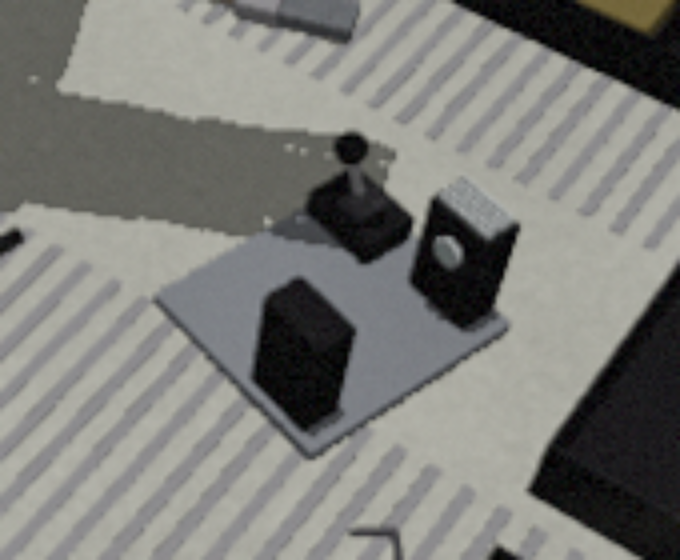

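The crop shows the lever ball at (350,150), leaning left (gauge -x, off), and clear space to its left. I'll descend and push.

Call:
{"name": "arm_command", "arguments": {
  "plan": [
    [[0,0,0],[0,0.008,0.15],0],
    [[0,0,0],[0,0.008,0.3],0],
    [[0,0,0],[0,0.008,0.45],0],
    [[0,0,0],[0,0.008,0.56],0],
    [[0,0,0],[0,0.008,0.56],0],
    [[0,0,0],[0,0.04,0.56],0],
    [[0,0,0],[0,0.07,0.56],0],
    [[0,0,0],[0,0.1,0.56],0],
    [[0,0,0],[0,0.13,0.56],0],
    [[0,0,0],[0,0.16,0.56],0],
    [[0,0,0],[0,0.19,0.56],0],
    [[0,0,0],[0,0.22,0.56],0],
    [[0,0,0],[0,0.24,0.56],0],
    [[0,0,0],[0,0.255,0.56],0],
    [[0,0,0],[0,0.255,0.56],0],
    [[0,0,0],[0,0.255,0.56],0]
  ]
}}

```text
time: 4.03
tool_pos: [0.5512, 0.2778, 0.0661]
tool_rot: [2.51, 1.89, -0.0]
wrist_force: [-0.3, 0.4, -0.7]
gripper_width: -0.0002
grasp_force: 0.0
```

```bash
python3 - <<'E'
from h import *
o=bot.get_obs();print((o["tool_pos"]-G0)@gx,(o["tool_pos"]-G0)@gy,o["wrist_force"]@gx,o["tool_pos"])
im,P,c=cam("scene"); cv2.imwrite("pics/s2.png",cv2.resize(im[90:230,230:400,::-1],None,fx=4,fy=4))
E
```

```text
-0.10260905022872793 0.06955567281032797 -0.37095906624917746 [0.55123799 0.27784409 0.06605474]
```

View pics/s2.png

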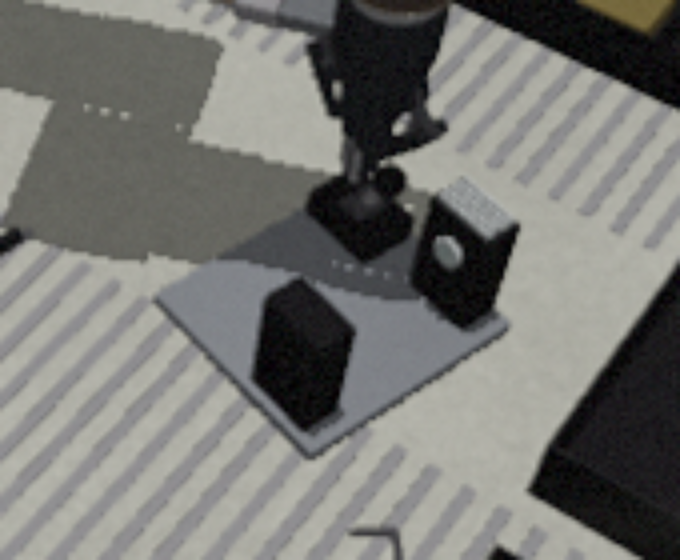

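The ball has moved right to crop (390,180). I'll push on gently until force shows it has hit the stop.

Call:
{"name": "arm_command", "arguments": {
  "plan": [
    [[0,0,0],[0,0.012,0],0],
    [[0,0,0],[0,0.024,0],0],
    [[0,0,0],[0,0.024,0],0]
  ]
}}

```text
time: 4.33
tool_pos: [0.5562, 0.2764, 0.066]
tool_rot: [-2.509, -1.889, 0.003]
wrist_force: [-6.0, 4.1, 1.4]
gripper_width: -0.0002
grasp_force: 2.7
```

```bash
python3 - <<'E'
from h import *
im,P,c=cam("scene"); q=P[128:142,320:336].reshape(-1,3)
l=np.c_[(q-G0)@gx,(q-G0)@gy,q[:,2]]; l=l[(l[:,2]>.055)&(l[:,0]<-.04)&(l[:,0]>-.1)]
o=bot.get_obs();print(o["wrist_force"]@gx,(o["tool_pos"]-G0)@gx,len(l),l.min(0),l.max(0),l.mean(0))
from scipy.optimize import least_squares
f=lambda a:np.linalg.norm(l-a,axis=1)-.013
r=least_squares(f,[-.075,.07,.078],loss="soft_l1",f_scale=.001);print(r.x)
E
```

```text
-4.622008212284138 -0.097483169243525 122 [-0.09229233  0.0528882   0.05596956] [-0.04364202  0.07931023  0.14301291] [-0.07316997  0.06337066  0.092185  ]
[-0.07426975  0.06146713  0.09414546]
```

Resistance is well above 1.5 N at the predicted stop position. Next: retreat, lift and check.

Call:
{"name": "arm_command", "arguments": {
  "plan": [
    [[0,0,0],[0,0,0],0],
    [[0,0,0],[0,0,0],0],
    [[0,0,0],[0,-0.08,0],0],
    [[0,0,0],[0,-0.16,0],0],
    [[0,0,0],[0,-0.16,-0.15],0],
    [[0,0,0],[0,-0.16,-0.3],0],
    [[0,0,0],[0,-0.16,-0.45],0],
    [[0,0,0],[0,-0.16,-0.6],0],
    [[0,0,0],[0,-0.16,-0.66],0],
    [[0,0,0],[0,-0.16,-0.66],0]
  ]
}}

```text
time: 5.22
tool_pos: [0.5199, 0.2879, 0.2357]
tool_rot: [2.508, 1.889, 0.012]
wrist_force: [0.7, 0.0, 0.6]
gripper_width: 0.0001
grasp_force: 0.0
```

```bash
python3 - <<'E'
from h import *
from scipy.optimize import least_squares
im,P,c=cam("scene"); q=P[115:155,300:350].reshape(-1,3)
l=np.c_[(q-G0)@gx,(q-G0)@gy,q[:,2]]; l=l[(abs(l[:,0]+.085)<.05)&(abs(l[:,1]-.07)<.03)&(l[:,2]>.068)&(l[:,2]<.1)]
f=lambda a:np.linalg.norm(l-a,axis=1)-.013
r=least_squares(f,[-.075,.07,.078],loss="soft_l1",f_scale=.001);print(len(l),l.mean(0),r.x,"lean",np.arctan2(r.x[0]+.095,r.x[2]-.034))
o=bot.get_obs();print(o["time"],o["tool_pos"])
goto([.618,-.2516,.13],-12.4)
E
```

```text
58 [-0.06816282  0.06690305  0.08442349] [-0.07201785  0.07234493  0.07834311] lean 0.4781644205259271
5.2667 [0.51912673 0.28752292 0.2331438 ]
row [0.0011, -0.0007, -0.0202] [-1.9644, 0.9743, 0.4112]
```

The lever leans +0.48 rad, so it's fully on (joint about 0.98). Now moving to the cell.

Call:
{"name": "arm_command", "arguments": {
  "plan": [
    [[0,0,-0.02],[-1,0.48,0],0.7],
    [[0,0,-0.02],[-1,0.48,0],0.7],
    [[0,0,-0.02],[-1,0.48,0],0.7],
    [[0,0,-0.02],[-1,0.48,0],0.7],
    [[0,0,-0.02],[-1,0.48,0],0.7],
    [[0,0,-0.02],[-1,0.48,0],0.7],
    [[0,0,-0.02],[-1,0.48,0],0.7],
    [[0,0,-0.02],[-1,0.48,0],0.7]
  ]
}}

```text
time: 5.93
tool_pos: [0.5651, 0.0093, 0.2295]
tool_rot: [-2.453, -1.962, 0.003]
wrist_force: [-0.1, -0.4, 0.0]
gripper_width: 0.0597
grasp_force: 0.0
```

Call:
{"name": "arm_command", "arguments": {
  "plan": [
    [[0,0,0],[-0.9,0.54,0],0.7],
    [[0,0,0],[-0.9,0.54,0],0.7],
    [[0,0,0],[-0.9,0.54,0],0.7],
    [[0,0,0],[-0.9,0.54,0],0.7],
    [[0,0,0],[-0.9,0.54,0],0.7],
    [[0,0,0],[-0.9,0.54,0],0.7],
    [[0,0,0],[-0.9,0.54,0],0.7],
    [[0,0,0],[-0.9,0.54,0],0.7],
    [[0,0,0],[-0.9,0.54,0],0.7]
  ]
}}

```text
time: 6.68
tool_pos: [0.6476, -0.2346, 0.2293]
tool_rot: [-2.448, -1.965, 0.002]
wrist_force: [0.9, -0.1, 0.2]
gripper_width: 0.0598
grasp_force: 0.0
```

```bash
python3 - <<'E'
from h import *
o=bot.get_obs();print(o["time"],o["tool_pos"],o["gripper_width"],o["joint_positions"])
goto([.618,-.2516,.13],-12.4)
im,P,c=cam("wrist"); cv2.imwrite("pics/w2.png",im[...,::-1]); np.savez("w2.npz",P=P,im=im)
E
```

```text
6.6833 [ 0.64761004 -0.23458432  0.22934551] 0.059759201003635014 [-4.43406164e-01  5.87162193e-01  1.38619926e+00  1.60994133e-04
  1.17105971e+00 -2.25488516e-01]
row [-0.0009, -0.0002, -0.0005] [-0.0924, -0.0998, 0.3976]
```

View pics/w2.png

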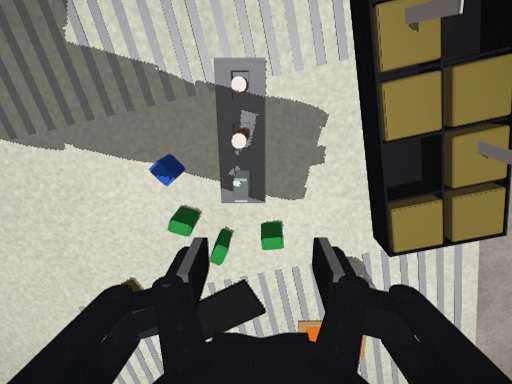

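The wrist view shows the rack with the cell at about (240,187) and vials at (239,84) and (239,140), aligned with the tool. A green distractor block at (272,235) is nearby. I'll cross-check the cell position with this depth.

```bash
python3 - <<'E'
from h import *
d=np.load("w2.npz");P=d["P"]
q=P[165:205,222:260].reshape(-1,3); q=q[(q[:,2]>.052)&(q[:,2]<.07)]
print(len(q),q.mean(0),q.min(0),q.max(0),cv2.minAreaRect((q[:,:2]*1000).astype(np.float32)))
q=P[50:210,205:275].reshape(-1,3); q=q[(q[:,2]>.02)&(q[:,2]<.029)]
print(len(q),cv2.minAreaRect((q[:,:2]*1000).astype(np.float32)),np.median(q[:,2]))
q=P[220:250,255:290].reshape(-1,3);q=q[(q[:,2]>.01)];print("green",q.min(0),q.max(0))
E
```

```text
369 [ 0.61891636 -0.24851459  0.05950726] [ 0.60792952 -0.2657698   0.0520211 ] [ 0.62955464 -0.23318532  0.06209327] ((618.3636474609375, -249.37294006347656), (30.303390502929688, 18.01559066772461), 77.6148910522461)
5594 ((630.9712524414062, -190.87738037109375), (180.06411743164062, 60.10611343383789), 77.80183410644531) 0.023780818262434833
green [ 0.62525462 -0.34404671  0.01005249] [ 0.65616018 -0.32342161  0.05171586]
```

```bash
python3 - <<'E'
from h import *
goto([.6183,-.2505,.03],-12.3)
E
```

```text
row [-0.0007, -0.0002, -0.0007] [-0.0914, -0.0985, 0.8002]
```

Call:
{"name": "arm_command", "arguments": {
  "plan": [
    [[0,0,-0.001],[-0.091,-0.098,0],0.7],
    [[0,0,-0.001],[-0.091,-0.098,0.1],0.7],
    [[0,0,-0.001],[-0.091,-0.098,0.25],0.7],
    [[0,0,-0.001],[-0.091,-0.098,0.4],0.7],
    [[0,0,-0.001],[-0.091,-0.098,0.5],0.7],
    [[0,0,-0.001],[-0.091,-0.098,0.6],0.7],
    [[0,0,-0.001],[-0.091,-0.098,0.7],0.7],
    [[0,0,-0.001],[-0.091,-0.098,0.75],0.7],
    [[0,0,-0.001],[-0.091,-0.098,0.79],0.7],
    [[0,0,-0.001],[-0.091,-0.098,0.79],0.7],
    [[0,0,-0.001],[-0.091,-0.098,0.79],0.7]
  ]
}}

```text
time: 7.65
tool_pos: [0.6196, -0.2514, 0.0345]
tool_rot: [2.445, 1.972, 0.0]
wrist_force: [0.1, 0.4, 0.2]
gripper_width: 0.0597
grasp_force: 0.0
```

```bash
python3 - <<'E'
from h import *
o=bot.get_obs();print(o["time"],o["tool_pos"],o["wrist_force"])
goto([.6183,-.2505,.03],-12.3)
im,P,c=cam("side"); cv2.imwrite("pics/d3.png",cv2.resize(im[200:300,240:370,::-1],None,fx=5,fy=5))
E
```

```text
7.65 [ 0.61962795 -0.25138814  0.03451725] [0.08603895 0.43298527 0.18655845]
row [0.0002, 0.0001, 0.0004] [0.0024, -0.006, 0.0181]
```

View pics/d3.png

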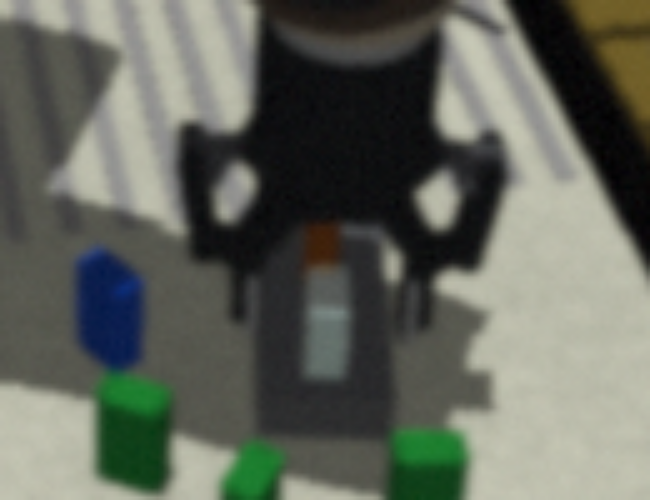

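The side crop shows the fingers at columns 238 and 415, straddling the cell at (328,340) evenly, with no contact. I'll lower 4 mm, correct sideways, and close.

Call:
{"name": "arm_command", "arguments": {
  "plan": [
    [[0,0,0],[0.002,-0.006,0.016],0.7],
    [[0,0,0],[0.002,-0.006,0.016],0.7],
    [[0,0,0],[0.002,-0.006,0.016],0.4],
    [[0,0,0],[0.002,-0.006,0.016],0.25],
    [[0,0,0],[0.002,-0.006,0.016],0.1],
    [[0,0,0],[0.002,-0.006,0.016],0.1],
    [[0,0,0],[0.002,-0.006,0.016],0.1],
    [[0,0,0],[0.002,-0.006,0.016],0.1],
    [[0,0,0],[0.002,-0.006,0.016],0.1]
  ],
  "squeeze": 40
}}

```text
time: 8.45
tool_pos: [0.6181, -0.2512, 0.0301]
tool_rot: [2.446, 1.971, 0.0]
wrist_force: [-0.7, -0.5, 4.3]
gripper_width: 0.0174
grasp_force: 41.9
```

Call:
{"name": "arm_command", "arguments": {
  "plan": [
    [[0,0,0],[0,0,-0.02],0.1],
    [[0,0,0],[0,0,-0.05],0.1],
    [[0,0,0],[0,0,-0.09],0.1],
    [[0,0,0],[0,0,-0.13],0.1],
    [[0,0,0],[0,0,-0.2],0.1],
    [[0,0,0],[0,0,-0.3],0.1],
    [[0,0,0],[0,0,-0.4],0.1],
    [[0,0,0],[0,0,-0.5],0.1],
    [[0,0,0],[0,0,-0.6],0.1],
    [[0,0,0],[0,0,-0.7],0.1],
    [[0,0,0],[0,0,-0.8],0.1],
    [[0,0,0],[0,0,-0.8],0.1],
    [[0,0,0],[0,0,-0.8],0.1]
  ]
}}

```text
time: 9.53
tool_pos: [0.618, -0.251, 0.2321]
tool_rot: [2.444, 1.97, 0.002]
wrist_force: [-1.1, -0.7, -0.6]
gripper_width: 0.017
grasp_force: 41.4
```

```bash
python3 - <<'E'
from h import *
o=bot.get_obs();print(o["time"],o["tool_pos"],o["grasp_force"],o["gripper_width"])
goto(gl(0,0,.23),-16)
im,P,c=cam("side"); cv2.imwrite("pics/d4.png",cv2.resize(im[100:300,230:430,::-1],None,fx=3,fy=3))
E
```

```text
9.5333 [ 0.61795811 -0.25103202  0.23209348] 41.388017535209656 0.016995376174105115
row [0.001, 0.0003, 0.0208] [1.7062, -0.3184, 0.0058]
```

View pics/d4.png

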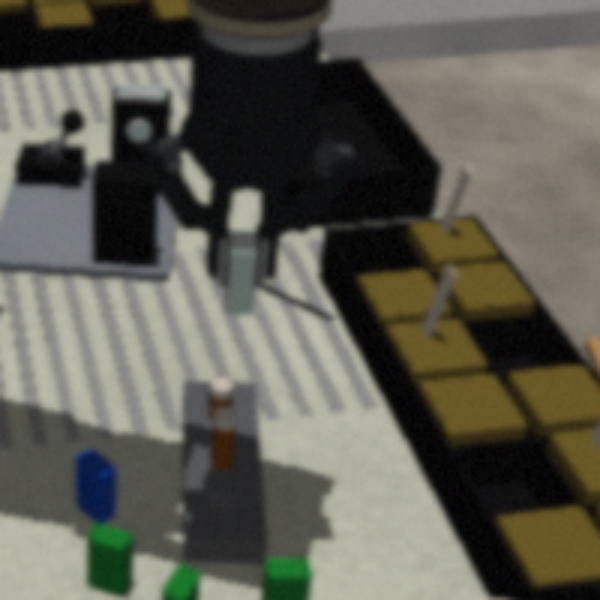

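The cell is held upright in the fingers at (240,270), with the vials still in the rack. Carrying it above the gauge at moderate speed.

Call:
{"name": "arm_command", "arguments": {
  "plan": [
    [[0,0,0.003],[0.04,-0.008,0],0.1],
    [[0,0,0.006],[0.12,-0.023,0],0.1],
    [[0,0,0.01],[0.22,-0.042,0],0.1],
    [[0,0,0.013],[0.32,-0.06,0],0.1],
    [[0,0,0.016],[0.42,-0.08,0],0.1],
    [[0,0,0.02],[0.52,-0.1,0],0.1],
    [[0,0,0.02],[0.62,-0.118,0],0.1],
    [[0,0,0.02],[0.72,-0.135,0],0.1],
    [[0,0,0.02],[0.82,-0.155,0],0.1],
    [[0,0,0.02],[0.88,-0.165,0],0.1],
    [[0,0,0.02],[0.9,-0.17,0],0.1]
  ]
}}

```text
time: 10.5
tool_pos: [0.6237, -0.0196, 0.229]
tool_rot: [-2.504, -1.895, 0.002]
wrist_force: [0.8, 0.6, -0.7]
gripper_width: 0.0171
grasp_force: 41.4
```

Call:
{"name": "arm_command", "arguments": {
  "plan": [
    [[0,0,0],[0.04,-0.01,0],0.1],
    [[0,0,0],[0.12,-0.03,0],0.1],
    [[0,0,0],[0.22,-0.05,0],0.1],
    [[0,0,0],[0.32,-0.07,0],0.1],
    [[0,0,0],[0.42,-0.1,0],0.1],
    [[0,0,0],[0.52,-0.12,0],0.1],
    [[0,0,0],[0.62,-0.14,0],0.1],
    [[0,0,0],[0.72,-0.17,0],0.1],
    [[0,0,0],[0.78,-0.19,0],0.1],
    [[0,0,0],[0.8,-0.2,0],0.1],
    [[0,0,0],[0.8,-0.2,0],0.1],
    [[0,0,0],[0.8,-0.2,0],0.1]
  ]
}}

```text
time: 11.5
tool_pos: [0.6307, 0.183, 0.2296]
tool_rot: [2.507, 1.893, -0.001]
wrist_force: [0.7, 0.1, -0.7]
gripper_width: 0.017
grasp_force: 41.4
```

```bash
python3 - <<'E'
from h import *
o=bot.get_obs();print(o["time"],o["tool_pos"],o["grasp_force"],o["gripper_width"],o["joint_positions"])
goto(gl(0,0,.073),-16)
im,P,c=cam("wrist"); cv2.imwrite("pics/w5.png",im[...,::-1])
im,P,c=cam("scene")
q=P.reshape(-1,3);l=np.c_[(q-G0)@gx,(q-G0)@gy,q[:,2]]
for s in(-1,1):
    a=l[(abs(l[:,0])<.04)&(abs(l[:,1]-s*.0775)<.025)&(l[:,2]>.1)&(l[:,2]<.12)]; print(len(a),a.min(0),a.max(0))
E
```

```text
11.5 [0.63070898 0.18301125 0.22962519] 41.3671213388443 0.016975685692373798 [ 1.82067039e-01  5.38549620e-01  1.47666411e+00 -4.84272382e-04
  1.12673073e+00  4.59361676e-01]
row [-0.0, 0.0002, 0.0007] [-0.0009, 0.0004, 0.6265]
267 [-0.03111532 -0.09540686  0.10006177] [ 0.03025856 -0.0595882   0.11528519]
245 [-0.03001593  0.05757126  0.10019062] [0.03061035 0.09380702 0.11991459]
```

View pics/w5.png

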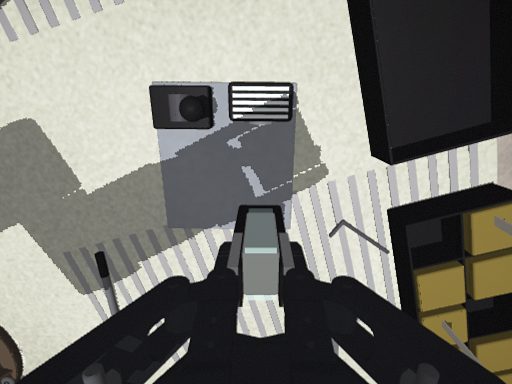

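The wrist view shows the cell centred between the pads. The lever ball at (192,107) is on the lamp side, and the fitted block edges confirm the gauge frame to about 1 mm. Descending.

Call:
{"name": "arm_command", "arguments": {
  "plan": [
    [[0,0,0],[0,0,0.04],0.1],
    [[0,0,0],[0,0,0.1],0.1],
    [[0,0,0],[0,0,0.16],0.1],
    [[0,0,0],[0,0,0.22],0.1],
    [[0,0,0],[0,0,0.28],0.1],
    [[0,0,0],[0,0,0.34],0.1],
    [[0,0,0],[0,0,0.4],0.1],
    [[0,0,0],[0,0,0.46],0.1],
    [[0,0,0],[0,0,0.52],0.1],
    [[0,0,0],[0,0,0.57],0.1],
    [[0,0,0],[0,0,0.61],0.1],
    [[0,0,0],[0,0,0.627],0.1],
    [[0,0,0],[0,0,0.627],0.1],
    [[0,0,0],[0,0,0.627],0.1],
    [[0,0,0],[0,0,0.627],0.1],
    [[0,0,0],[0,0,0.627],0.1]
  ]
}}

```text
time: 12.93
tool_pos: [0.631, 0.184, 0.0738]
tool_rot: [2.506, 1.893, 0.002]
wrist_force: [-0.1, 0.3, -0.9]
gripper_width: 0.0174
grasp_force: 41.4
```

```bash
python3 - <<'E'
from h import *
o=bot.get_obs();print(o["time"],o["tool_pos"],o["dq"].round(3),o["wrist_force"],o["grasp_force"],o["gripper_width"])
goto(gl(0,0,.073),-16)
im,P,c=cam("side"); cv2.imwrite("pics/d6.png",cv2.resize(im[100:210,210:330,::-1],None,fx=5,fy=5))
im,P,c=cam("scene")
q=P[115:155,300:350].reshape(-1,3);l=np.c_[(q-G0)@gx,(q-G0)@gy,q[:,2]];l=l[(abs(l[:,0]+.085)<.05)&(abs(l[:,1]-.07)<.03)&(l[:,2]>.068)&(l[:,2]<.1)]
print("ball",len(l),l.mean(0) if len(l) else 0)
E
```

```text
12.9333 [0.63103872 0.1839948  0.07382383] [ 0.    -0.001  0.003  0.001 -0.003  0.002] [-0.11669194  0.29825788 -0.89038979] 41.368319392204285 0.017429842841280744
row [0.0004, -0.0002, 0.0008] [-0.0054, 0.0001, 0.0033]
ball 0 0
```

View pics/d6.png

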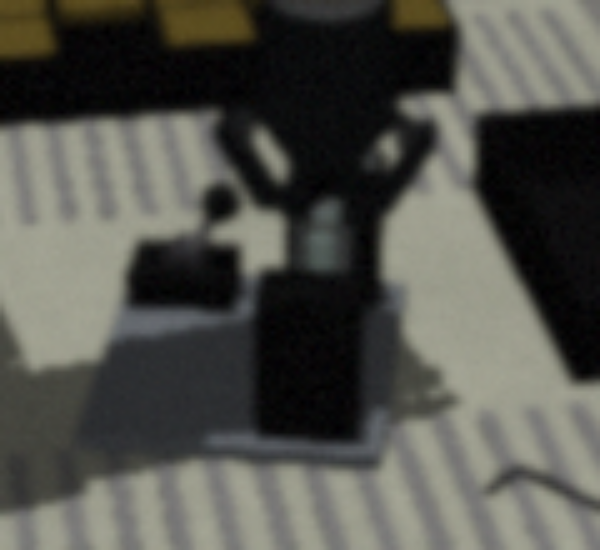

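The side crop shows the cell between the pads at (323,250), over the gap and clear of the blocks, with the lever leaning on at (220,203). The pose is within about 1 mm, still, and gripped at 41 N. Handing in.

```bash
python3 -c "
from plant import bot
print(bot.finish_job())"
```

```text
the job is handed in; nothing more can be done
None
```

I handed the job in with the lamp switched on and the cell held still and upright at the beam midpoint, about 1 mm off by arm readings and my camera fix; the hand-in gave no verdict.

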